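Latch the open storage tub on the kitchen counter

TASK

Two identical grey storage tubs stand on the counter, and one of them has been left unlatched. On that tub, swing the steel wire bail over so that its bar drops behind the upturned lip of the hook on the lid, then press the latch lever all the way down so that it pulls the lid tight and stays down by itself.

Things in the scene. Friction and masses are not known exactly. Their poses are not given: they have to be found in the camera images.
- bail_tab (a point): Centre of the steel tab (10 thick in x, 24 wide in y, 18 mm long in z) at the free end of the open tub's U-shaped wire bail. The bail's 5 mm cross bar is 10.5 mm from here, its free pivot 72.5 mm, both towards -z; legs 39 mm apart. At the start it leans 25 deg away from the tub, tab 140 mm up, over the lever's tip (12 mm lower). Pushed past upright to the tub it falls onto the hook by itself.
- keeper (a point): Where the bar's centre belongs on the lid's hook: a steel nose 26 mm wide, 24 mm out from the lid's front edge, its tip a lip 4 mm high that starts 2.5 mm in front of this point; nose top 2.5 mm below it. x: level, from lever to hook and into the tub; y along the lid's edge; z up. Lid shut: 110 mm above the counter. The tub is fixed, 120 mm deep, 180 wide, 108 high.
- lever_pad (a point): Pressed (upper) face of the 20 mm wide lever, 8 mm from its tip. -x to the tip, z out of the face. Pivot pin along y: 52 mm away towards +x, 78 mm above the counter, 19 mm to -x of the keeper point. At the start it rises 60 deg, pointing from the tub, and stays put; pressed down (up to 10 N) it swings 77 deg to its stop, 13 deg below level, pad 70 mm up, and over-centre holds it there.
- lid (a joint): Opening in rad of the open tub's lid, hinged on the edge opposite the latch: 0 = pulled tight; at the start it rests ajar on its springy seal at about 0.045 (hook 6 mm up).

How it is judged (in metres and radians):
On the way, in this order (a step that is already met when the one before it is completed fails the run):
1. the bail's bar lies on the hook, behind the lip (x of bail_tab in the frame of keeper between 0.001 and 0.03 m and z of bail_tab in the frame of keeper below 0.014 m), for 0.2 s.
2. the lid is pulled tight by the lever (value of joint lid below 0.018 rad and height (world z) of lever_pad below 0.08 m), for 0.2 s.
At the end, for the whole second after the job is handed in: The bail's bar is on the hook behind the lip, the lever is down by itself (pad less than 80 mm above the counter, within about 10 degrees of its stop) and the lid is tight (opening under 0.018 rad, 2.5 mm at the hook) (all of step 2 and x of bail_tab in the frame of keeper between 0.001 and 0.02 m and z of bail_tab in the frame of keeper below 0.014 m); the robot touches nothing.
It also fails if it takes over 38 s, if anything falls off the work surface, if the arm or the gripper's body presses on something with over 40 N, if the wrist force passes 120 N, or if a joint passes its speed limit or range.

ROBOT

A 6-joint arm with a two-finger parallel gripper is mounted at the origin on the work surface. World frame = base frame: x ahead of the robot, y to its left, z up, the work surface at z = 0. Lengths are in mm, angles in rad, forces in N, time in s.
With the tool pointing down it reaches from about 350 to 875 mm from the base axis. Payload 15.5 kg.
Tool frame: the origin (TCP) lies midway between the tips of the shut fingers; the grasp point (between the pads) lies 19 mm behind it (ctrl.pinch_z is the distance from the TCP to the grasp point, in mm); z points along the fingers, y is the direction in which the jaws open and shut (so a half turn about z gives the same grasp; the last joint's range is limited). The gripper opens to 85 mm and grips with 20 to 120 N. Pads are 22 mm wide; open, the fingers measure 114 mm over their backs; the gripper's body (76 mm by 85 mm) begins 54 mm behind the grasp point. The pads swing forward as they close: fully open they stand 13 mm farther back than shut.
Start: joints at [-1.431, 0.494, 1.345, -0, 1.302, -0.096], TCP at [146.014, -607.706, 231.277] pointing down, gripper open.
Joint ranges: [-2.91, 2.91], [-0.82, 2.16], [0.22, 2.67], [-1.22, 4.37], [0.12, 2.79], [-3.08, 3.08]. Speed limits (rad/s): [1.89, 1.89, 2.57, 3.01, 3.01, 3.01].

INTERFACE

Orientations are given as a unit quaternion [x, y, z, w].
In Python, from rig import ctrl gives the robot as it stands. Calls block until the motion is done:
- ctrl.goto(position, orientation): joint-space move of the TCP to a pose.
- ctrl.move_l(position, feed=150, ori=None): straight line of the TCP; ori=None keeps the orientation; feed is the mean speed in mm/s.
- ctrl.goto_joints(angles): joint-space move.
- ctrl.move_gripper(opening, effort=None): finger opening in mm; effort is the grip in N (None keeps the last); returns when the fingers have stopped.
- ctrl.dwell(seconds).
- ctrl.solve_ik(position, orientation): joint angles nearest the present ones, or None.
- ctrl.read_camera(name): name is "scene" or "top" or "wrist"; returns the picture (420x560x3 uint8, red, green, blue); there is no depth.
- ctrl.camera_params(name): a dict with "mtx" (3x3 intrinsics, pixels), "world_from_camera" (4x4, takes a point from camera to world coordinates). Camera axes: x right, y down, z forward; pixel columns grow to the right and rows downward; lengths in mm; the calibration is good to about 2 mm. A picture is of the moment at which its call begins: read the wrist's pose just before it. camera_params takes no time and is no camera call; for the wrist camera it gives the pose at the moment of the call.
A pose or a line that the arm cannot do raises ctrl.PlanningError and nothing moves.
- ctrl.hand_in(): hands the job in, once; it reports no verdict.
Trained networks look in the newest picture that a camera, given by its name, has taken for a name from the list of things; names that differ only in an ending like _2 or _b are one class to them, and where a whole thing is asked for, a point or a joint stands for the part that bears it (a point fixed in the world has none). Each returns a list of dicts, best first, with "p" (0 to 1); they miss things now and then, are a little off and sometimes report something else, mostly with a low value. They report only what shows in the picture. A call takes as long as a camera call.
- ctrl.boxes_of(camera, name): "box" ([left, top, right, bottom] as shares, 0 to 1, of the picture: columns of its width, rows of its height, round what is visible of it).
- ctrl.tip_of(camera, name): "location" ([column, row] as shares, 0 to 1, of the picture: columns of its width, rows of its height: a listed point, or the origin of a listed thing).
Readings, each from a call of its own:
- ctrl.current_t(): time.
- ctrl.current_joints(): joint angles.
- ctrl.current_joint_velocities(): joint speeds.
- ctrl.current_joint_efforts(): joint torques, N m.
- ctrl.current_eef_pos(): TCP position.
- ctrl.current_orientation(): TCP orientation.
- ctrl.current_wrist_force(): force on the tool from outside, world axes, zero at the start.
- ctrl.current_wrist_torque(): the same for the moment, N m.
- ctrl.current_width(): finger opening in mm.
Only numpy, scipy, OpenCV 4.12 (cv2) and the standard library are available. Lean on these libraries where they do the work, as an engineer would, in place of code of your own. Each camera call takes 0.05 s, during which the arm holds its last target.

## Working session

There is one attempt and no reset: what is moved stays moved. The work goes in short steps, each a Python script; the robot and the scene stay as the last script left them, time stands still between calls to the robot, and variables do not carry over. Pictures are saved under pics/ and viewed, and the job is handed in when it is done.

```bash
ls; mkdir -p pics; cat > h.py <<'E'
from rig import ctrl
import numpy as np, cv2
def snap(n,f):
    im=ctrl.read_camera(n); cv2.imwrite('pics/'+f,cv2.cvtColor(im,cv2.COLOR_RGB2BGR)); return im
def ray(n,px,P=None):
    P=P or ctrl.camera_params(n); M=np.array(P['mtx']);T=np.array(P['world_from_camera'])
    d=T[:3,:3]@np.linalg.solve(M,[px[0],px[1],1]); return T[:3,3],d/np.linalg.norm(d)
def proj(n,p):
    P=ctrl.camera_params(n);T=np.linalg.inv(np.array(P['world_from_camera']));q=np.array(P['mtx'])@(T[:3,:3]@np.array(p)+T[:3,3]);return q[:2]/q[2]
def tri(rs):
    A=0;b=0
    for o,d in rs:
        Q=np.eye(3)-np.outer(d,d);A=A+Q;b=b+Q@o
    p=np.linalg.solve(A,b); return p,[np.linalg.norm((np.eye(3)-np.outer(d,d))@(p-o)) for o,d in rs]
E
python3 - <<'E'
from h import *
for n in ['scene','top','wrist']:
    snap(n,n+'0.png')
    for k in ['bail_tab','keeper','lever_pad']:
        print(n,k,[(round(r['p'],2),[round(r['location'][0]*560,1),round(r['location'][1]*420,1)]) for r in ctrl.tip_of(n,k)])
    print([(round(r['p'],2),np.round(np.array(r['box'])*[560,420,560,420])) for r in ctrl.boxes_of(n,'lid')])
    P=ctrl.camera_params(n);print(np.round(P['world_from_camera'],3).tolist(),np.array(P['mtx'])[0,0])
print(ctrl.current_t())
E
```

```text
pics
scene bail_tab [(0.78, [272.4, 312.4])]
scene keeper [(0.8, [330.8, 313.6])]
scene lever_pad [(0.85, [299.6, 320.5])]
[(0.79, array([327., 259., 452., 380.]))]
[[-0.881, 0.329, -0.34, 798.521], [0.473, 0.602, -0.644, 517.329], [-0.007, -0.728, -0.686, 692.071], [0.0, 0.0, 0.0, 1.0]] 489.7077098371771
top bail_tab [(0.51, [194.9, 153.3])]
top keeper [(0.8, [183.9, 190.8])]
top lever_pad [(0.76, [190.4, 174.1]), (0.31, [198.5, 156.4])]
[(0.84, array([128., 188., 222., 266.]))]
[[-0.007, -0.996, 0.086, 450.902], [-1.0, 0.007, -0.004, -12.071], [0.003, -0.086, -0.996, 933.371], [0.0, 0.0, 0.0, 1.0]] 381.97546561034875
wrist bail_tab []
wrist keeper []
wrist lever_pad []
[]
[[0.233, -0.924, -0.304, 224.006], [-0.972, -0.221, -0.074, -587.647], [0.001, 0.313, -0.95, 374.375], [0.0, 0.0, 0.0, 1.0]] 290.33566629356267
0.75
```

View pics/scene0.png

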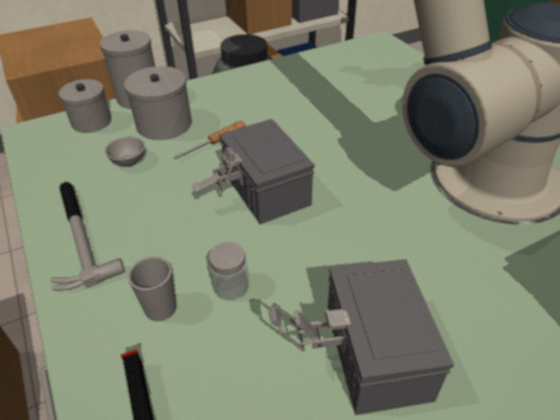

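View pics/top0.png

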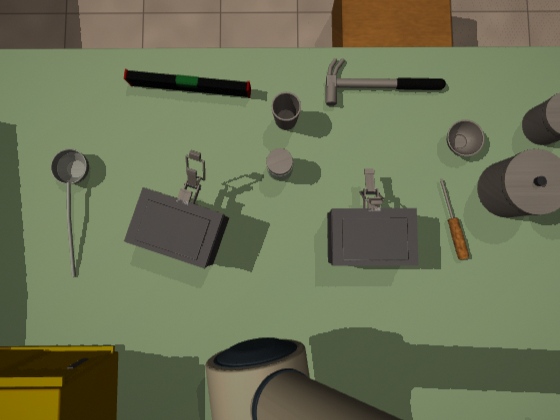

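```bash
python3 - <<'E'
from h import *
import cv2
S={'bail_tab':[272.4,312.4],'keeper':[330.8,313.6],'lever_pad':[299.6,320.5]}
T={'bail_tab':[194.9,153.3],'keeper':[183.9,190.8],'lever_pad':[190.4,174.1]}
for k in S:
    p,e=tri([ray('scene',S[k]),ray('top',T[k])]);print(k,p.round(1),np.round(e,1))
p,e=tri([ray('scene',S['lever_pad']),ray('top',[198.5,156.4])]);print(p,e)
for n,(x0,y0,x1,y1) in {'scene':(230,250,370,355),'top':(110,120,250,225)}.items():
    im=cv2.imread(f'pics/{n}0.png')[y0:y1,x0:x1]; cv2.imwrite(f'pics/{n}0z.png',cv2.resize(im,None,fx=5.5,fy=5.5,interpolation=cv2.INTER_CUBIC))
E
```

```text
bail_tab [639.1 171.6 146.6] [0.4 0.4]
keeper [563.2 198.6 125.9] [0.6 0.6]
lever_pad [602.3 185.6 119.7] [3. 3.]
[621.73996504 178.19970673 128.2860472 ] [np.float64(17.6688923351305), np.float64(17.668892335130685)]
```

View pics/scene0z.png

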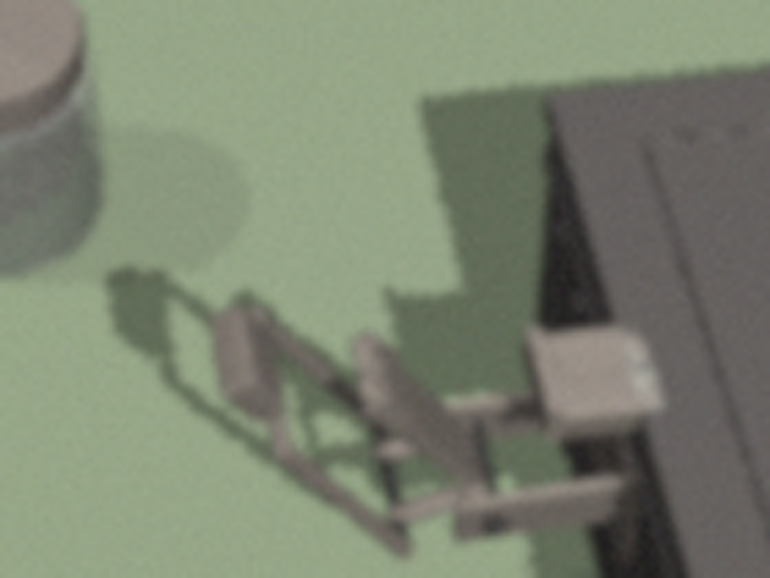

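View pics/top0z.png

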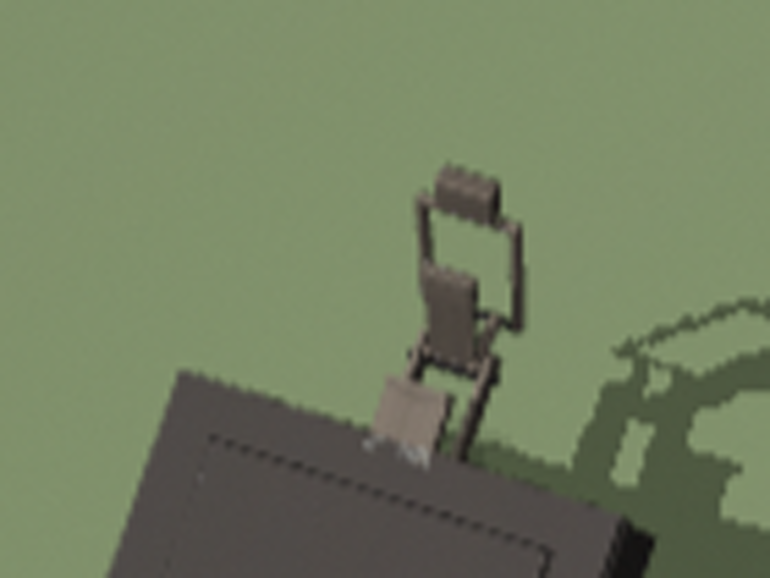

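```bash
cat >> h.py <<'E'
from scipy.spatial.transform import Rotation as R
def down(yaw): # tool z down, tool x along world yaw (rad)
    c,s=np.cos(yaw),np.sin(yaw)
    return R.from_matrix(np.array([[c,s,0],[s,-c,0],[0,0,-1.]])).as_quat().tolist()
E
python3 - <<'E'
from h import *
im=cv2.imread('pics/top0.png')[150:230,330:420];cv2.imwrite('pics/o.png',cv2.resize(im,None,fx=6,fy=6))
T=R.from_quat(ctrl.current_orientation()).as_matrix()
C=np.array(ctrl.camera_params('wrist')['world_from_camera'])
print('cam in tool',T.T@(C[:3,3]-ctrl.current_eef_pos()),(T.T@C[:3,:3]).round(2).tolist())
for y in (160,-20):
    for p in ([600,187,290],[560,200,290],[610,180,70]):
        print(y,p,ctrl.solve_ik(p,down(np.radians(y))))
E
```

```text
cam in tool [  80.50784964   -1.26242142 -143.10581661] [[-0.0, -0.95, -0.31], [1.0, -0.0, 0.0], [-0.0, -0.31, 0.95]]
160 [600, 187, 290] [ 2.07148618e-01  4.51625590e-01  1.25335003e+00 -4.44089210e-16
  1.43661704e+00 -1.01458186e+00]
160 [560, 200, 290] [ 2.42627120e-01  4.00311597e-01  1.33960064e+00 -4.44089210e-16
  1.40168042e+00 -9.79103356e-01]
160 [610, 180, 70] [ 1.93090825e-01  6.89125091e-01  1.47198147e+00 -4.44089210e-16
  9.80486095e-01 -1.02863965e+00]
-20 [600, 187, 290] [ 2.07148618e-01  4.51625590e-01  1.25335003e+00 -4.44089210e-16
  1.43661704e+00  2.12701080e+00]
-20 [560, 200, 290] [ 2.42627120e-01  4.00311597e-01  1.33960064e+00 -4.44089210e-16
  1.40168042e+00  2.16248930e+00]
-20 [610, 180, 70] [ 1.93090825e-01  6.89125091e-01  1.47198147e+00 -4.44089210e-16
  9.80486095e-01  2.11295300e+00]
```

View pics/o.png

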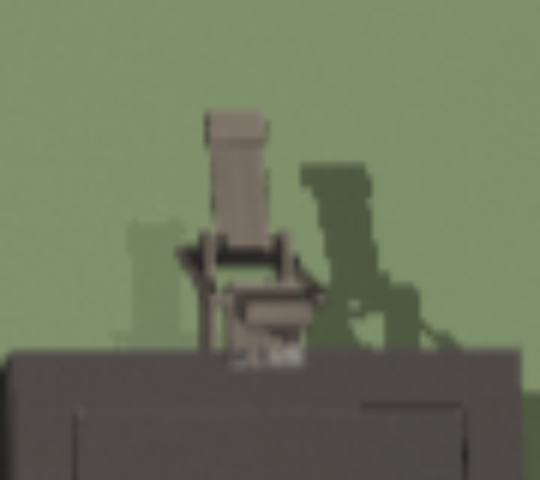

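```bash
python3 - <<'E'
from h import *
ctrl.move_gripper(0)
Q=down(np.radians(160))
obs={k:[] for k in ['bail_tab','keeper','lever_pad']}
for i,p in enumerate(([640,160,280],[560,260,280])):
    ctrl.goto(p,Q)
    P=ctrl.camera_params('wrist'); snap('wrist',f'w{i}.png')
    for k in obs:
        r=ctrl.tip_of('wrist',k); print(i,k,[(round(a['p'],2),np.round(np.array(a['location'])*[560,420],1)) for a in r])
        if r: obs[k].append(ray('wrist',np.array(r[0]['location'])*[560,420],P))
obs2={'bail_tab':([272.4,312.4],[194.9,153.3]),'keeper':([330.8,313.6],[183.9,190.8]),'lever_pad':([299.6,320.5],[190.4,174.1])}
for k in obs:
    if len(obs[k])>1: print(k,*tri(obs[k]))
    p,e=tri(obs[k]+[ray('scene',obs2[k][0]),ray('top',obs2[k][1])]);print(' all',p.round(1),np.round(e,1))
print(ctrl.current_t(),ctrl.current_eef_pos())
E
```

```text
0 bail_tab [(0.71, array([286.3, 183.8]))]
0 keeper [(0.91, array([283.9, 105.8]))]
0 lever_pad [(0.61, array([283.2, 147.5]))]
1 bail_tab []
1 keeper [(0.74, array([223.5, 213. ]))]
1 lever_pad [(0.59, array([227. , 247.2]))]
 all [636.3 172.6 143.8] [6.5 3.7 3.1]
keeper [561.94049544 199.10632287 120.60770118] [np.float64(1.1627819333456548), np.float64(1.16278193334564)]
 all [562.3 199.  124.2] [1.4 1.9 1.7 0.7]
lever_pad [600.62607063 185.75895068 120.70550514] [np.float64(2.431623662480665), np.float64(2.431623662480684)]
 all [601.6 185.5 119.1] [3.  2.  3.5 2.5]
5.6917 [560.59483523 259.31782579 279.89415661]
```

View pics/w0.png

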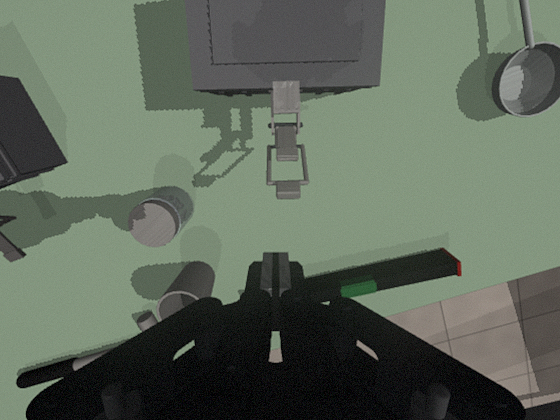

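View pics/w1.png

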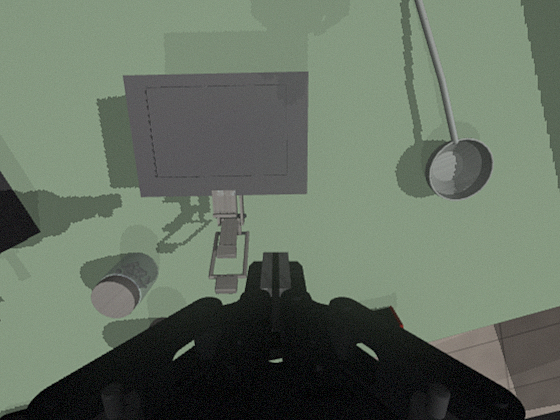

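```bash
python3 - <<'E'
from h import *
from scipy.optimize import least_squares
# wrist params at old poses: rebuild from fixed cam-in-tool
Tw=R.from_quat(ctrl.current_orientation()).as_matrix();C=np.array(ctrl.camera_params('wrist')['world_from_camera'])
t=Tw.T@(C[:3,3]-ctrl.current_eef_pos());Rc=Tw.T@C[:3,:3]
def PP(p):
    W=np.eye(4);M=R.from_quat(down(np.radians(160))).as_matrix();W[:3,:3]=M@Rc;W[:3,3]=np.array(p)+M@t
    return {'mtx':ctrl.camera_params('wrist')['mtx'],'world_from_camera':W}
cams={'s':ctrl.camera_params('scene'),'t':ctrl.camera_params('top'),'w0':PP([640,160,280]),'w1':C is not None and ctrl.camera_params('wrist')}
ob={'tab':(140,{'s':(272.4,312.4),'t':(194.9,153.3),'w0':(287,187),'w1':(226,283)}),
'keeper':(116,{'s':(330.8,313.6),'t':(183.9,190.8),'w0':(283.9,105.8),'w1':(223.5,213)}),
'pad':(125,{'s':(299.6,320.5),'t':(190.4,174.1),'w0':(283.2,147.5),'w1':(227,247.2)})}
for k,(h,d) in ob.items():
    for c,px in d.items():
        o,r=ray('',px,cams[c]); print(k,c,(o+r*(h-o[2])/r[2]).round(1))
    print(tri([ray('',px,cams[c]) for c,px in d.items() if c[0]=='w'])[0].round(1))
def pj(P,p):
    T=np.linalg.inv(np.array(P['world_from_camera']));q=np.array(P['mtx'])@(T[:3,:3]@p+T[:3,3]);return q[:2]/q[2]
rel={'keeper':(0,116),'pad':(-19-26+3.3,125),'tab':(-76,140)}
def f(v):
    out=[]
    u=np.array([np.cos(v[2]),np.sin(v[2])])
    for k,(h,d) in ob.items():
        for c,px in d.items():
            a=v[3] if k=='tab' else rel[k][0]
            p=np.r_[v[:2]+a*u,rel[k][1]]
            out+=list((pj(cams[c],p)-px)/(1.3 if c[0]=='w' else .8))
    return out
r=least_squares(f,[562,199,np.radians(161),-76],loss='soft_l1');print(r.x,np.degrees(r.x[2]));print(np.array(f(r.x)).reshape(-1,2).round(1))
E
```

```text
tab s [637.5 167.2 140. ]
tab t [640.4 173.3 140. ]
tab w0 [634.4 175.7 140. ]
tab w1 [636. 174. 140.]
[633.2 176.  145. ]
keeper s [559.6 192.7 116. ]
keeper t [564.1 201.5 116. ]
keeper w0 [560.8 199.1 116. ]
keeper w1 [564.8 197.2 116. ]
[561.6 199.4 125.5]
pad s [606.6 187.1 125. ]
pad t [598.8 185.9 125. ]
pad w0 [598.1 184.9 125. ]
pad w1 [601.5 187.4 125. ]
[599.6 186.3 125.6]
[562.22386373 198.50233177   2.8202606  -79.8258343 ] 161.58902970787707
[[ 2.2  4.4]
 [-0.   1.4]
 [-0.8  3.1]
 [ 0.1  1.2]
 [ 0.8  4.8]
 [ 1.7  1.1]
 [-0.1  1.3]
 [ 0.1 -1.9]
 [ 3.  -3. ]
 [ 0.3 -1.7]
 [ 1.2  2.6]
 [-1.2  0.6]]
```

```bash
cat >> h.py <<'E'
YAW=np.radians(161.3);K=np.array([562.3,198.7]);QT=down(YAW)
def W(x,z,y=0): 
    return [K[0]+x*np.cos(YAW)-y*np.sin(YAW),K[1]+x*np.sin(YAW)+y*np.cos(YAW),z]
E
python3 - <<'E'
from h import *
ctrl.goto(W(-112,190),QT)
ctrl.move_l(W(-112,138),feed=120)
f=ctrl.current_wrist_force()
for x,z in [(-96,138),(-84,140),(-72,143),(-60,143),(-50,143),(-40,142)]:
    ctrl.move_l(W(x,z),feed=60); print(x,np.round(np.array(ctrl.current_wrist_force())-f,1))
snap('scene','s1.png');snap('wrist','w2.png');print(ctrl.current_t())
s=cv2.imread('pics/s1.png')[250:355,230:370];cv2.imwrite('pics/s1z.png',cv2.resize(s,None,fx=5.5,fy=5.5,interpolation=cv2.INTER_CUBIC))
E
```

```text
-96 [-0.2 -0.7 -1. ]
-84 [-0.5  0.8 -0.6]
-72 [-0.6 -0.1 -0.9]
-60 [-0.4 -0.1 -1.1]
-50 [ 0.7  0.7 -0.6]
-40 [-0.4  0.8 -1.4]
9.2
```

View pics/s1z.png

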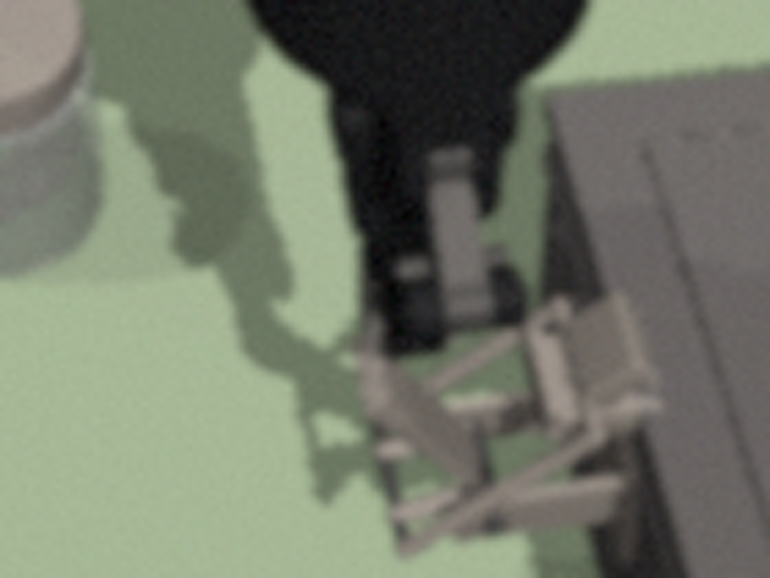

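View pics/w2.png

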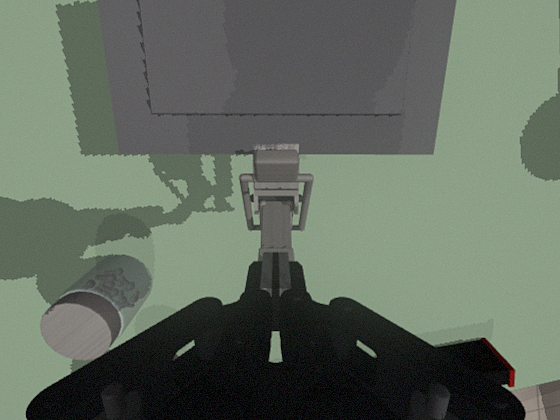

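```bash
python3 - <<'E'
from h import *
ctrl.move_l(W(-40,165),feed=150)
P=ctrl.camera_params('wrist'); im=snap('wrist','w3.png'); im=ctrl.read_camera('scene')
u=np.array([np.cos(YAW),np.sin(YAW)]);n=np.array([-u[1],u[0]])
for c,PPP in (('wrist',P),('scene',None)):
  for k,h in (('bail_tab',123),('keeper',116)):
    for a in ctrl.tip_of(c,k)[:1]:
        px=np.array(a['location'])*[560,420];o,r=ray(c,px,PPP);p=o+r*(h-o[2])/r[2]
        print(c,k,round(a['p'],2),px.round(1),((p[:2]-K)@u).round(1),((p[:2]-K)@n).round(1))
i=cv2.imread('pics/w3.png')[60:220,190:370];cv2.imwrite('pics/w3z.png',cv2.resize(i,None,fx=4,fy=3.7,interpolation=cv2.INTER_CUBIC))
E
```

```text
wrist bail_tab 0.93 [275.1 153.4] 16.2 -1.3
wrist keeper 0.68 [275.3 173.1] 2.1 -1.4
scene bail_tab 0.87 [341.4 314.5] 13.2 -2.1
scene keeper 0.79 [332.2 315.6] 1.8 3.0
```

View pics/w3z.png

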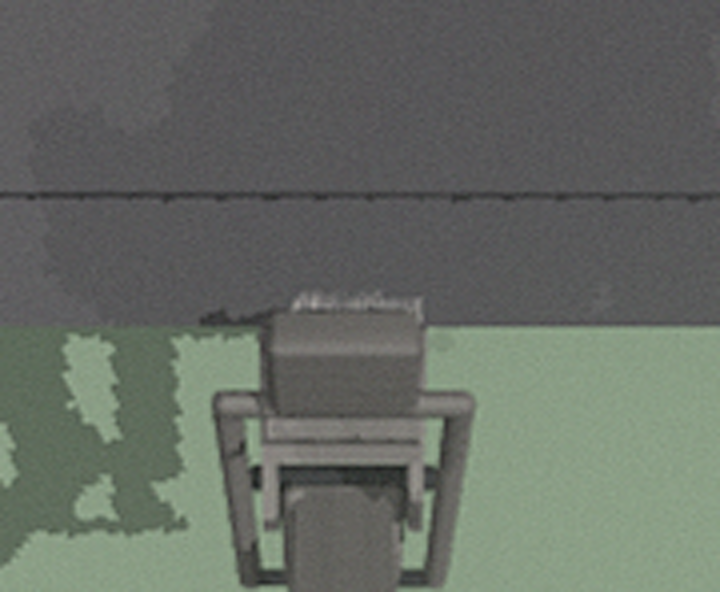

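```bash
python3 - <<'E'
from h import *
ctrl.move_l(W(-24,150),feed=150)
ctrl.move_l(W(-24,121),feed=80)
f0=np.array(ctrl.current_wrist_force())
u=np.array([np.cos(YAW),np.sin(YAW)])
def F():
    f=np.array(ctrl.current_wrist_force())-f0; return np.round([f[:2]@u,f[2]],1)
for d in np.linspace(60,-12,13):
    a=np.radians(d); off=11 if d>20 else 11-8*(20-d)/32
    x=-19-52*np.cos(a)+3.8*np.sin(a)+off; z=78+52*np.sin(a)+3.8*np.cos(a)-1
    if d>30: z-=2.
    ctrl.move_l(W(x,z),feed=60); g=F(); print(round(d),round(x),round(z,1),g)
    if np.hypot(*g)>45: print('stop');break
print(ctrl.current_t(),ctrl.current_eef_pos())
snap('scene','s2.png')
s=cv2.imread('pics/s2.png')[250:355,230:370];cv2.imwrite('pics/s2z.png',cv2.resize(s,None,fx=5.5,fy=5.5,interpolation=cv2.INTER_CUBIC))
E
```

```text
60 -31 121.9 [ 1.2 -0.7]
54 -35 119.3 [-0.2 -0.9]
48 -40 116.2 [0.2 0.6]
42 -44 112.6 [0.3 0.4]
36 -48 108.6 [ 0.4 -0.1]
30 -51 106.3 [-0.2 -0.2]
24 -54 101.6 [ 0.6 -0.5]
18 -57 96.7 [-0.7 -0.8]
12 -60 91.5 [-0.2  0.6]
6 -63 86.2 [-0.2 -0.1]
0 -65 80.8 [ 0.3 -0.1]
-6 -67 75.3 [0.3 1.1]
-12 -68 69.9 [ 1.5 11.8]
13.875 [626.83376032 177.21112039  70.57315679]
```

View pics/s2z.png

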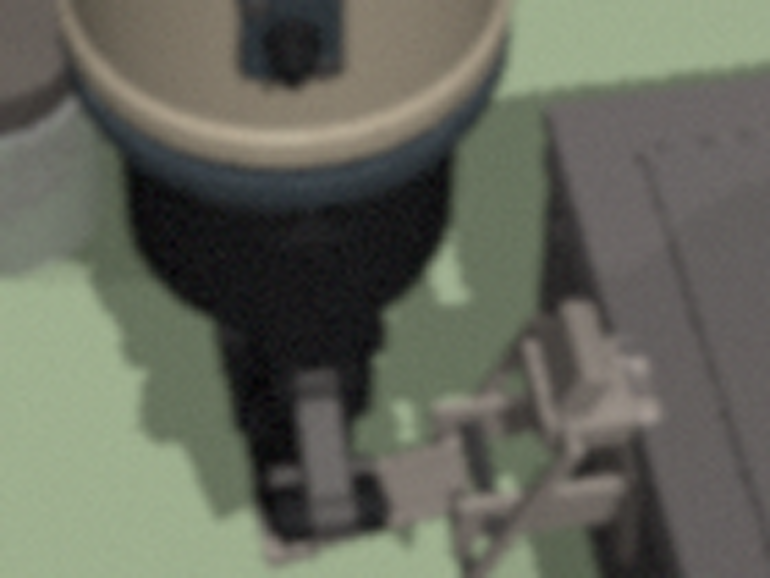

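```bash
python3 - <<'E'
from h import *
for x,z in [(-68.5,69),(-69,68),(-70,67),(-71,66),(-72,65),(-73,64)]:
    ctrl.move_l(W(x,z),feed=25); g=np.array(ctrl.current_wrist_force()); print(x,z,g.round(1),ctrl.current_eef_pos()[2])
    if g[2]>35: break
ctrl.dwell(0.3)
ctrl.move_l(W(x-2,150),feed=150); ctrl.move_l(W(-95,200),feed=200); 
ctrl.dwell(0.3)
P=ctrl.camera_params('wrist');snap('wrist','w4.png');snap('scene','s3.png')
for c in ('wrist','scene'):
  for k,h in (('bail_tab',119),('keeper',110),('lever_pad',70)):
    for a in ctrl.tip_of(c,k)[:1]:
        px=np.array(a['location'])*[560,420];o,r=ray(c,px,P if c=='wrist' else None);p=o+r*(h-o[2])/r[2];d=p[:2]-K
        print(c,k,round(a['p'],2),px.round(1),(d@[np.cos(YAW),np.sin(YAW)]).round(1),(d@[-np.sin(YAW),np.cos(YAW)]).round(1))
s=cv2.imread('pics/s3.png')[250:355,230:370];cv2.imwrite('pics/s3z.png',cv2.resize(s,None,fx=5.5,fy=5.5,interpolation=cv2.INTER_CUBIC))
print(ctrl.current_t())
E
```

```text
-68.5 69 [-9.7  1.8 24.9] 70.24456892223932
-69 68 [-15.4   2.1  36.4] 69.90684421543587
wrist bail_tab 0.79 [275.7  83.6] 6.6 -1.2
wrist keeper 0.63 [275.   92.3] 1.4 -0.7
wrist lever_pad 0.92 [275.5 174.9] -69.1 -1.1
scene bail_tab 0.63 [332.4 313.2] 2.4 4.8
scene keeper 0.64 [331.  316.3] 1.2 6.0
scene lever_pad 0.8 [280.1 346.2] -73.7 -4.6
16.55
```

View pics/s3z.png

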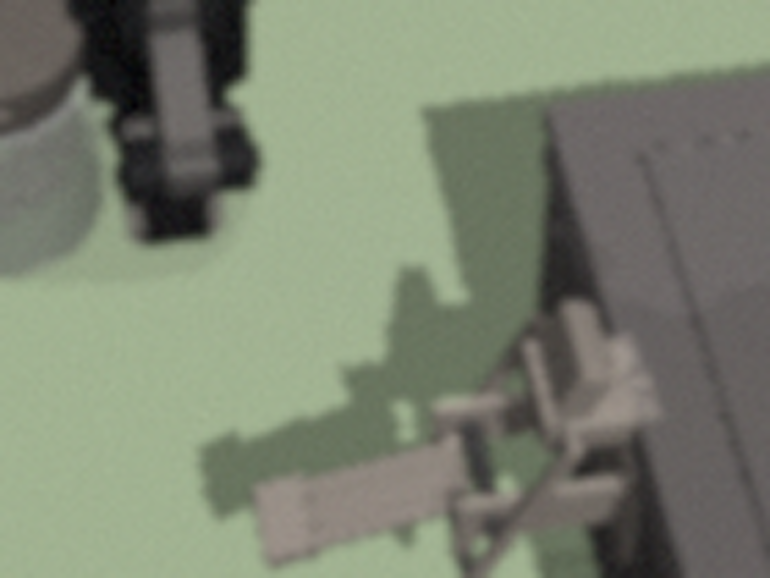

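View pics/w4.png

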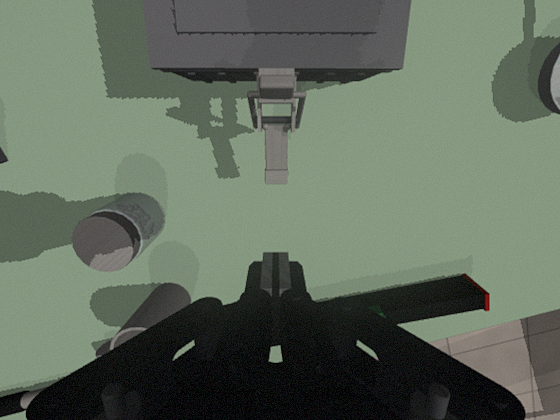

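```bash
python3 - <<'E'
from h import *
print(tri([ray('wrist',[275.5,174.9]),ray('scene',[280.1,346.2])]))
ctrl.hand_in()
E
```

```text
(array([631.11712513, 176.37526351,  63.04683736]), [np.float64(0.9449770701751746), np.float64(0.9449770701753085)])
the job is handed in; nothing more can be done
```

I latched the open tub, the one at about x = 562 mm, y = 199 mm, and handed the job in at about 16.6 s. I used the shut fingers to push the bail over and then pressed the lever down to its stop.

**Bail:** the bail fell onto the hook by itself. The wrist picture taken right after showed its bar behind the lip, and the tab stood about 12–14 mm inside the keeper point.

**Lever:** it met a firm stop, with the wrist force reaching about 36 N at a tip height of 70 mm. It was still down in the pictures taken after I drew the arm back. The pad came out about 63 mm up, against the 70 mm given. That gap is within the camera error I saw elsewhere.

**Lid:** I had no direct reading of its opening. The hook moved about 2.7 px lower in the scene camera, roughly 5 mm, which fits the lid being pulled tight.

**Measurements that disagreed:** my early triangulated heights for the keeper and the tab were about 4–10 mm too high, so I used the given heights. In the last check the wrist camera put the tab at 6.6 mm and the scene camera at 2.4 mm. Both are inside the required 1–20 mm.

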